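# Back the ratchet feeder off one notch

### The job

The hand feeder on the bench has been wound one tooth too far. With a fingertip, tip its pawl up off the ratchet wheel, push the star handle so that the wheel goes back one notch - the way the pawl was blocking, with the top of the wheel moving towards the pawl's pivot - and then tip the pawl down again so that it sits fully in the next tooth gap. Leave the loose things on and around the feeder where they are; nothing is to be picked up.

Things in the scene. Friction and masses are not known exactly. Their poses are not given: they have to be found in the camera images.
- feeder: Hand feeder fixed to the bench, 190 x 260 x 250 mm. Origin: under its base plate (12 mm thick, x -85 to 105, y -130 to 130 mm), below the axle. x: along the axle, z: up. Star handle in plane x = -55 mm (hub 24 long, 48 across), bearing plate x -20 to -10 (top 137 high), ratchet wheel x 9 to 21, rubber roller 48 across, x 21 to 77, second plate x 80 to 90.
- ratchet (a point): Centre of the ratchet wheel, on the axle, 115 mm above the bench, at x = 15 mm of the feeder. Steel, 12 mm thick, 120 mm across the tips of its 10 saw teeth, 13 mm high; one notch = 36 degrees. One piece with roller and star handle. BACKWARD means that its top moves to the feeder's +y, towards the pawl's pivot.
- wheel (a joint): Angle of wheel and star handle, rad, growing BACKWARD. 0: a tooth bears on the lowered pawl, which stops it there; starts just below 0. One notch back = 0.628. Stays where left; 1 to 2 N at an arm turns it. At 0.36 to 0.59 the pawl drops fully into the next gap; at 0.05 to 0.3 it rests on a tooth (turn on backward and it drops in and stops the wheel at 0.62); past 0.61 it lands on the next tooth tip.
- pawl_pivot (a point): Axis of the pawl's pivot, parallel to the axle, at feeder x = 15, y = 80, z = 182 mm. The post that carries it stands at x -20 to -10, y 62 to 98 mm, top at 196 mm. From the pivot the lowered pawl (12 mm wide, 9 mm thick) reaches 76 mm level to -y; its nose hangs from its end into a tooth gap at the top of the wheel.
- pawl (a joint): Pawl angle, rad. 0: lowered, nose fully in a tooth gap. Grows as the nose rises (knob goes to the feeder's +y and over); 1.4: tipped up, at its stop. The nose clears the teeth above about 0.2. The pawl is weighted: pushed past about 1.1 it falls on to 1.4 and rests there; short of about 0.9 it falls back onto the wheel. Under 4 N at the knob.
- pawl_knob (a point): Centre of the 22 mm steel ball knob on the pawl's lever (9 mm rod), 50 mm from the pivot, plane x = 15 mm of the feeder. At y = 48, z = 220 mm with the pawl lowered; over the pivot at y = 80, z = 232; at y = 112, z = 220 mm tipped up. Push the knob to +y to tip the pawl up, to -y to tip it down.
- spoke_tip (a point): Outer end of one of the star handle's four plain round arms (12 mm thick, tip 100 mm from the axle, 90 degrees apart), plane x = -55 mm of the feeder: the one that points up at the start, leaning 18 degrees to the feeder's -y at wheel = 0; one notch back it leans 18 degrees to +y. Push it to +y to turn the wheel backward.
- collar: Bystander: loose steel collar, 28 mm across, 12 mm high, on the base plate; origin under its centre.
- dowel: Bystander: loose upright steel pin, 12 mm thick, 40 mm high, on the base plate; origin under its foot.
- screwdriver: Bystander: loose screwdriver lying on the bench to the feeder's -y side; origin under its middle.
- spanner: Bystander: loose spanner lying on the bench to the feeder's +y side; origin under its middle.
- reel: Bystander: loose flat black reel, 120 mm across, 12 mm high; origin under its centre.
- cleaner: Bystander: loose can, 54 mm across, 140 mm high; origin under its centre.
- carton: Bystander: loose cardboard carton 90 x 70 x 50 mm; origin under its centre.

How it is judged:
On the way, in this order (a step that is already met when the one before it is completed fails the run):
1. the pawl is lifted clear of the teeth, the wheel not yet turned back (value of joint pawl above 0.25 rad and value of joint wheel below 0.12 rad), for 0.1 s.
2. the wheel is pushed back past a tooth (value of joint wheel above 0.28 rad), for 0.1 s.
At the end, for the whole second after the job is handed in: The wheel is at rest one notch back, the pawl in the next tooth gap (wheel angle between 0.3 and 0.68 rad) and fully down (pawl angle under 0.04 rad) (value of joint wheel between 0.3 and 0.68 rad and value of joint pawl below 0.04 rad and velocity of joint wheel between -0.05 and 0.05 rad/s); the robot touches nothing.
It fails at once if the wheel is turned back much more than one notch (over 0.9 rad) (value of joint wheel above 0.9 rad).
It fails at once if the wheel is wound forward by half a notch or more (below -0.4 rad) (value of joint wheel below -0.4 rad).
It fails at once if a loose bystander is lifted, knocked or carried more than 25 mm from its place (distance of any of collar, dowel, screwdriver, spanner, reel, cleaner, carton from where it was at the start of the episode above 0.025 m).
It also fails if it takes over 45 s, if anything falls off the work surface, if the arm or the gripper's body presses on something with over 40 N, if the wrist force passes 120 N, or if a joint passes its speed limit or range.

### The arm

A 6-joint arm with a two-finger parallel gripper is mounted at the origin on the work surface. World frame = base frame: x ahead of the robot, y to its left, z up, the work surface at z = 0. Lengths are in m, angles in rad, forces in N, time in s.
With the tool pointing down it reaches from about 0.25 to 0.725 m from the base axis. Payload 4 kg.
Tool frame: the origin (TCP) lies midway between the tips of the shut fingers; the grasp point (between the pads) lies 19 mm behind it; z points along the fingers, y is the line along which they close (so a half turn about z gives the same grasp; the last joint's range is limited). The gripper opens to 85 mm and grips with 20 to 120 N. Pads are 22 mm wide; open, the fingers measure 114 mm over their backs; the gripper's body (76 mm by 85 mm) begins 54 mm behind the grasp point. The pads swing forward as they close: fully open they stand 13 mm farther back than shut.
Start: joints at [-1.122, 0.241, 0.005, 1.335, 0, 1.571], TCP at [0.217, -0.45, 0.231] pointing down, gripper open.
Joint ranges: [-2.72, 2.72], [-1.05, 1.87], [-1.09, 1.28], [-1.99, 2.15], [-1.42, 1.44], [-3.14, 3.14]. Speed limits (rad/s): [2.79, 2.79, 3.14, 3.14, 3.14, 3.14].

### API

Orientations are given as a unit quaternion [x, y, z, w].
In Python, from workcell import bot gives the robot as it stands. The module is installed in compiled form; this text tells all that it offers.
- The arm moves only by the tool jog_arm, never from a script. Its argument "deltas" is a list of rows, each an object with "fingers": the opening, from 0 (shut) to 1 (fully open); "delta_pos": the shift along the tool's x, y, z normalised to -1 to 1, where 1 is 300 mm, a list of three; "yaw": the turn about the tool's z normalised to -1 to 1, where 1 is pi/4 rad. A call has 1 to 12 rows; each row is the pose to reach, as a shift and turn from the pose commanded when the call began, along the tool's axes at that moment; what a row does not reach only later rows make up. A row lasts 1/10 s, in which the tool goes at most 50 mm and 8.59 degrees, less where a joint would pass 70% of its speed; a pose out of reach is approached as far as the arm can. A call with a number of a shift or a turn outside -1 to 1 is refused whole. A call with a gripper value outside its range is refused whole. The fingers move at their own pace and stop on an object; the grip force is fixed at half the most. Time passes only in rows, so rows that repeat a pose let the fingers close. It gives the time, the measured TCP pose, the force, the opening and the grip force at its end, in the units of the state.
- bot.get_obs(): the state, without advancing time (a new reading comes with each control period).
- bot.camera(name): name is "scene" or "top"; returns a dict with "image" (420x560x3 uint8, red, green, blue), "range_z" (420x560 float32, m along the optical axis (not along the pixel's ray), 0 where there is no reading), "fx", "fy", "cx", "cy" (pixels), "rvec" (rotation vector, rad) and "tvec" (3), from world to camera coordinates, as OpenCV has them. Camera axes: x right, y down, z forward; pixel columns grow to the right and rows downward; lengths in m; the calibration is good to about 2 mm. A picture is of the moment at which its call begins.
- bot.job_done(): hands the job in; it is judged then, once.
The state is a dict: "clock": time; "joint_pos": joint angles; "joint_vel": joint speeds; "tau": joint torques, N m; "eef_pos": TCP position; "tool_rot": TCP orientation; "ft_force": force on the tool from outside, world axes, zero at the start; "ft_torque": the same for the moment, N m; "grip_width": finger opening in m; "grasp_force": force on a finger pad.
Only numpy, scipy, OpenCV 4.12 (cv2) and the standard library are available. Lean on these libraries where they do the work, as an engineer would, in place of code of your own. Each camera call takes 0.05 s, during which the arm holds its last target. There are 200 camera calls.

## Working session

There is one attempt and no reset: what is moved stays moved. The work goes in short steps, Python scripts to look and compute and a tool call to move; the robot and the scene stay as the last step left them, time stands still between calls to the robot, and variables do not carry over. Pictures are saved under pics/ and viewed, at most 10 in all, crops included, and the job is handed in when it is done.

Besides the shell and the picture viewer there is one more tool, called after "Request:" as name([rows], argument=value, ...), one row to a line, values as JSON. jog_arm: Moves the arm, as the interface text tells. Scaled input: -1 to 1 covers 300 mm each way for a shift and pi/4 rad each way for a turn. Its arguments: {"type":"object","properties":{"deltas":{"type":"array","items":{"type":"object","properties":{"fingers":{"type":"number"},"delta_pos":{"type":"array","items":{"type":"number"}},"yaw":{"type":"number"}}}}},"required":["deltas"]}

```bash
mkdir -p pics
cat > h.py <<'E'
import numpy as np, cv2
from workcell import bot
def cam(n):
    c=bot.camera(n); R=cv2.Rodrigues(np.array(c['rvec'],float))[0]; t=np.array(c['tvec'],float).ravel()
    v,u=np.mgrid[0:420,0:560]; z=c['range_z']
    P=np.stack([(u-c['cx'])/c['fx']*z,(v-c['cy'])/c['fy']*z,z],-1)
    W=(P-t)@R; W[z==0]=np.nan
    return c,R,t,W
def proj(c,p):
    return cv2.projectPoints(np.array(p,float).reshape(-1,3),np.array(c['rvec'],float),np.array(c['tvec'],float),np.array([[c['fx'],0,c['cx']],[0,c['fy'],c['cy']],[0,0,1.]]),None)[0].reshape(-1,2)
E
python3 - <<'E'
from h import *
ims=[]
for n in('scene','top'):
    c,R,t,W=cam(n); cv2.imwrite(f'pics/{n}0.png',c['image'][:,:,::-1]); np.savez(n+'0.npz',W=W,im=c['image'])
    print(n,-R.T@t,c['fx'])
o=bot.get_obs();print(o['clock'],o['eef_pos'],o['tool_rot'],o['grip_width'])
E
```

```text
scene [1.32083267 0.08556028 0.920032  ] 428.1896435576801
top [0.40820129 0.01309544 1.61823851] 479.35324481624605
0.1 [ 0.21669559 -0.4499818   0.23051693] [ 9.74925600e-01  2.22529142e-01 -2.15703899e-04 -8.99380629e-04] 0.08523529267848207
```

View pics/scene0.png

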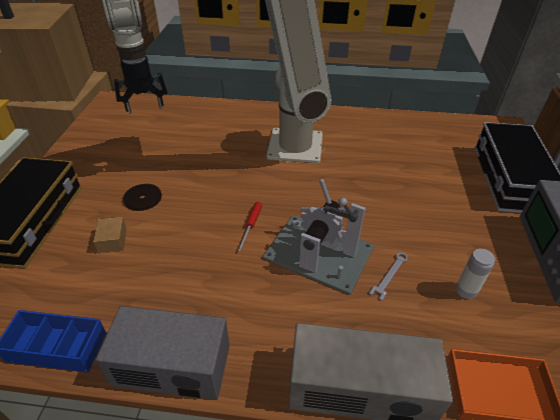

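View pics/top0.png

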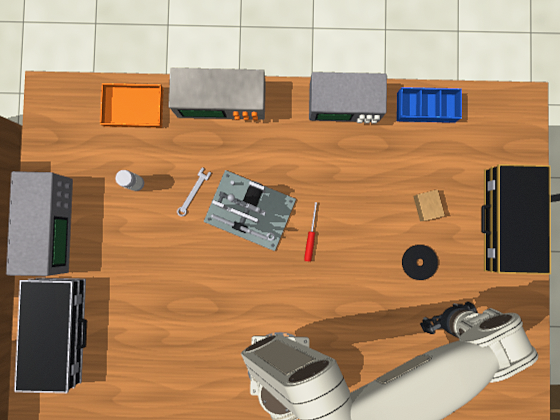

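The feeder's plate shows in the top view with corners at about (228,170), (297,198), (275,249) and (205,222). Its +y side faces the spanner (left), and the star handle is on the robot side. Next I'll fit the pose.

```bash
cat > m.py <<'E'
from h import *
W=np.load('top0.npz')['W']; im=np.load('top0.npz')['im']
hsv=cv2.cvtColor(im,cv2.COLOR_RGB2HSV)
Z=W[...,2]; v,u=np.mgrid[0:420,0:560]
roi=(u>195)&(u<305)&(v>155)&(v<260)
m=roi&(Z>.006)&(Z<.018)&~((hsv[...,0]<25)&(hsv[...,1]>80))
print(m.sum(),np.nanmedian(Z[m]))
pts=W[m][:,:2].astype(np.float32)
(cx,cy),(a,b),ang=cv2.minAreaRect(pts*1000); print(cx,cy,a,b,ang); print(cv2.boxPoints(((cx,cy),(a,b),ang)))
big=cv2.resize(im[150:265,190:310],None,fx=5,fy=5,interpolation=cv2.INTER_CUBIC)
cv2.imwrite('pics/topcrop.png',big[:,:,::-1])
s=np.load('scene0.npz')['im'][170:300,255:385]
cv2.imwrite('pics/scenecrop.png',cv2.resize(s,None,fx=4.5,fy=4.5,interpolation=cv2.INTER_CUBIC)[:,:,::-1])
E
python3 m.py
```

```text
2809 0.011459185120217659
529.374755859375 148.56004333496094 336.4443359375 188.81211853027344 68.87177276611328
[[380.67828   25.67569 ]
 [556.79767  -42.382843]
 [678.0712   271.4444  ]
 [501.95184  339.50293 ]]
```

View pics/topcrop.png

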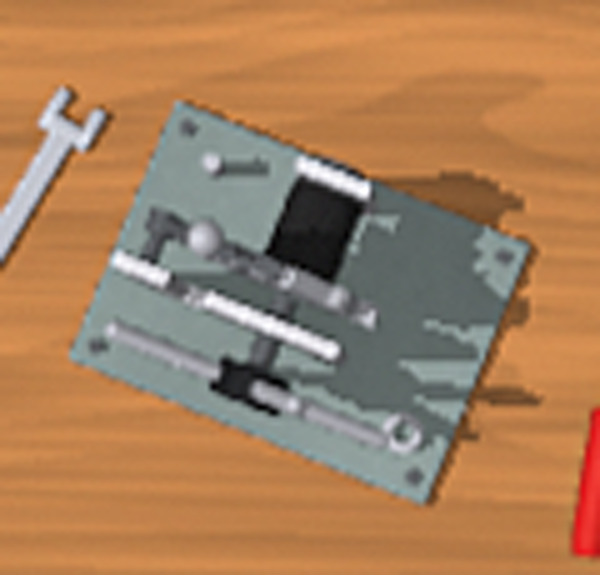

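View pics/scenecrop.png

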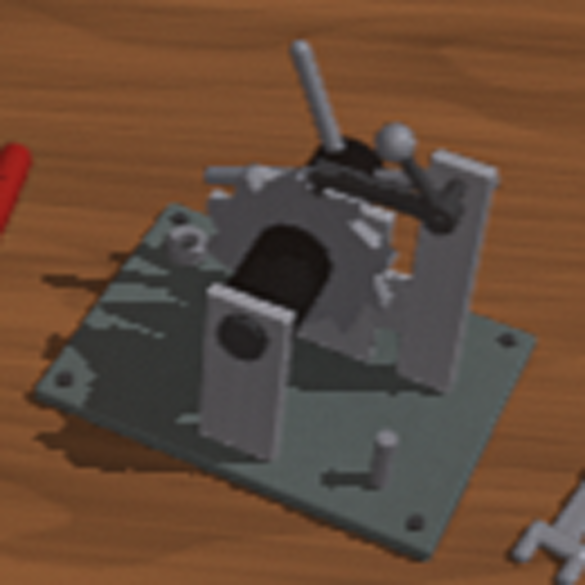

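The crops show four plate corners, at (178,100), (530,243), (428,503) and (72,357) in the top crop. The knob is at (205,238), the upper spoke tip is near (300,45) in the scene crop, and the collar and dowel are on the plate. I'll refit without the spanner and check the knob.

```bash
cat > m2.py <<'E'
from h import *
W=np.load('top0.npz')['W']; im=np.load('top0.npz')['im']
hsv=cv2.cvtColor(im,cv2.COLOR_RGB2HSV);Z=W[...,2]
v,u=np.mgrid[0:420,0:560]
roi=(u>203)&(u<300)&(v>160)&(v<260)
m=(roi&(Z>.006)&(Z<.018)&~((hsv[...,0]<25)&(hsv[...,1]>80))).astype(np.uint8)
n,l,st,_=cv2.connectedComponentsWithStats(cv2.morphologyEx(m,cv2.MORPH_OPEN,np.ones((2,2),np.uint8)))
m=l==1+np.argmax(st[1:,4])
(cx,cy),(a,b),ang=cv2.minAreaRect(W[m][:,:2].astype(np.float32)*1000); print('rect',cx,cy,a,b,ang)
# corner rays
c,R,t,_=cam('top'); C=-R.T@t
px=np.array([(178,100),(530,243),(428,503),(72,357)])/5.+[190-.4,150-.4]
d=np.c_[(px[:,0]-c['cx'])/c['fx'],(px[:,1]-c['cy'])/c['fy'],np.ones(4)]@R
Q=(C+d*((.012-C[2])/d[:,2])[:,None])[:,:2]
print(Q*1000)
ey=(Q[0]-Q[1]+Q[3]-Q[2]); ey/=np.linalg.norm(ey); ex=np.array([ey[1],-ey[0]])
print('sizes',np.linalg.norm(Q[0]-Q[1]),np.linalg.norm(Q[0]-Q[3]),'yaw',np.arctan2(ex[1],ex[0]))
o=Q.mean(0)-.010*ex; print('origin',o)
def F(p): p=np.array(p,float); return np.r_[o+p[0]*ex+p[1]*ey,p[2]]
np.savez('F.npz',o=o,ex=ex,ey=ey)
for nm,p in dict(knob=(.015,.048,.220),knobtop=(.015,.048,.231),over=(.015,.08,.232),up=(.015,.112,.22),tip=(-.055,-.031,.21),collarpivot=(.015,.08,.182)).items():
    print(nm,F(p))
    for cn in('top','scene'):
        cc=cam(cn)[0] if cn=='scene' else c
        q=proj(cc,F(p))[0]; print('  ',cn,q, ((q-[190,150])*5 if cn=='top' else (q-[255,170])*4.5))
for cn in('top','scene'):
    w=np.load(cn+'0.npz')['W']; k=(w[...,2]>.2)&(w[...,2]<.26)&(abs(w[...,0]-o[0])<.15)&(abs(w[...,1]-o[1])<.15)
    f=(w[k][:,:2]-o)@np.c_[ex,ey]; print(cn,np.c_[f*1000,w[k][:,2]*1000].round(0).tolist())
E
python3 m2.py
```

```text
rect 512.106689453125 109.18608093261719 259.4390563964844 188.2224578857422 68.91548156738281
[[649.11904774 198.14498916]
 [557.58968779 -41.24127597]
 [381.64929332  23.38469616]
 [474.03825992 264.43902425]]
sizes 0.2562877438893083 0.18721159513922053 yaw -0.36560171804456865
origin [0.50625998 0.11475697]
knob [0.53742916 0.15422192 0.22      ]
   top [231.2460983  197.05731468] [206.23049151 235.28657341]
   scene [341.53786912 201.42579761] [389.42041105 141.41608926]
knobtop [0.53742916 0.15422192 0.231     ]
   top [230.87367617 196.70023206] [204.36838083 233.5011603 ]
   scene [342.04012832 198.05261946] [391.68057743 126.23678758]
over [0.54886952 0.18410701 0.232     ]
   top [220.66342965 192.51641199] [153.31714824 212.58205996]
   scene [354.66041062 201.98072123] [448.47184781 143.91324555]
up [0.56030988 0.21399209 0.22      ]
   top [211.07710323 188.82967049] [105.38551614 194.14835244]
   scene [366.74253886 210.00237025] [502.84142487 180.01066612]
tip [0.44381215 0.10546892 0.21      ]
   top [247.29416885 229.48407643] [286.47084425 397.42038215]
   scene [32
[... 3137 characters left out ...]
218.0], [22.0, 50.0, 218.0], [23.0, 52.0, 220.0], [23.0, 55.0, 221.0], [19.0, 56.0, 218.0], [18.0, 58.0, 218.0], [24.0, 48.0, 216.0], [26.0, 51.0, 218.0], [24.0, 53.0, 217.0], [20.0, 54.0, 215.0], [20.0, 57.0, 216.0], [18.0, 59.0, 216.0], [13.0, 60.0, 212.0], [18.0, 54.0, 210.0], [15.0, 56.0, 208.0], [19.0, 59.0, 213.0], [17.0, 61.0, 213.0], [14.0, 63.0, 211.0], [17.0, 57.0, 207.0], [16.0, 59.0, 207.0], [17.0, 62.0, 209.0], [15.0, 64.0, 208.0], [19.0, 60.0, 207.0], [15.0, 62.0, 204.0], [15.0, 64.0, 205.0], [14.0, 66.0, 205.0], [17.0, 60.0, 202.0], [18.0, 63.0, 204.0], [19.0, 65.0, 205.0], [17.0, 67.0, 205.0], [13.0, 69.0, 203.0], [18.0, 63.0, 201.0], [21.0, 66.0, 205.0], [15.0, 70.0, 201.0]]
```

Request:
jog_arm([
  {"delta_pos":[0,0,-0.25],"yaw":0,"fingers":1},
  {"delta_pos":[0,0,-0.25],"yaw":0,"fingers":1},
  {"delta_pos":[0.12,-0.09,-0.25],"yaw":0,"fingers":1},
  {"delta_pos":[0.24,-0.18,-0.25],"yaw":0,"fingers":1},
  {"delta_pos":[0.36,-0.27,-0.25],"yaw":0,"fingers":1},
  {"delta_pos":[0.48,-0.36,-0.25],"yaw":0,"fingers":1},
  {"delta_pos":[0.6,-0.45,-0.25],"yaw":0,"fingers":1},
  {"delta_pos":[0.72,-0.54,-0.25],"yaw":0,"fingers":1},
  {"delta_pos":[0.84,-0.63,-0.25],"yaw":0,"fingers":1},
  {"delta_pos":[0.94,-0.7,-0.25],"yaw":0,"fingers":1},
])

```text
clock: 1.45
eef_pos: [0.3805, -0.1368, 0.3066]
tool_rot: [0.975, 0.223, 0.0, 0.0]
ft_force: [1.2, -0.5, 0.6]
grip_width: 0.0852
grasp_force: 0.0
```

```bash
cat > g.py <<'E'
import sys
from h import *
from scipy.spatial.transform import Rotation as Ro
f=np.load('F.npz');o,ex,ey=f['o'],f['ex'],f['ey']
s=bot.get_obs(); p=s['eef_pos']; d=p[:2]-o; Rm=Ro.from_quat(s['tool_rot']).as_matrix()
print('t',s['clock'],'feeder',(d@ex*1000).round(1),(d@ey*1000).round(1),(p[2]*1000).round(1),'F',np.round(s['ft_force'],1),'q',np.round(s['joint_pos'],2),'w',s['grip_width'],'tilt',Rm[2,2].round(4))
a=np.arctan2(Rm[1,0],Rm[0,0]);print('xang',a,'yaw units to feeder',-((np.arctan2(ex[1],ex[0])-a+np.pi)%(2*np.pi)-np.pi)/(np.pi/4))
if len(sys.argv)>3:
    T=np.r_[o+float(sys.argv[1])*ex+float(sys.argv[2])*ey,float(sys.argv[3])]; print('delta units',((T-p)@Rm/.3).round(3))
E
python3 g.py .015 .067 .30
```

```text
t 1.45 feeder -27.5 -279.9 306.6 F [ 1.2 -0.5  0.6] q [-0.35  0.03 -0.05  1.49  0.    2.35] w 0.08522470695211598 tilt -1.0
xang 0.4499065487560666 yaw units to feeder 1.0383373743490025
delta units [ 0.939 -0.69   0.023]
```

Request:
jog_arm([
  {"delta_pos":[0.12,-0.09,0.0],"yaw":-0.15,"fingers":1},
  {"delta_pos":[0.24,-0.18,0.0],"yaw":-0.3,"fingers":1},
  {"delta_pos":[0.36,-0.27,0.0],"yaw":-0.45,"fingers":1},
  {"delta_pos":[0.48,-0.36,0.0],"yaw":-0.6,"fingers":1},
  {"delta_pos":[0.6,-0.45,0.0],"yaw":-0.75,"fingers":1},
  {"delta_pos":[0.72,-0.54,0.0],"yaw":-0.9,"fingers":1},
  {"delta_pos":[0.84,-0.62,0.0],"yaw":-1,"fingers":1},
  {"delta_pos":[0.94,-0.69,0.0],"yaw":-1,"fingers":1},
])

```text
clock: 2.25
eef_pos: [0.5449, 0.1722, 0.3061]
tool_rot: [0.815, 0.58, 0.0, 0.0]
ft_force: [-0.2, -0.6, -0.6]
grip_width: 0.0854
grasp_force: 0.0
```

Request:
jog_arm([
  {"delta_pos":[0,0,0],"yaw":-0.18,"fingers":1},
  {"delta_pos":[0,0,0],"yaw":-0.36,"fingers":1},
  {"delta_pos":[0,0,0],"yaw":-0.54,"fingers":1},
  {"delta_pos":[0,0,0],"yaw":-0.72,"fingers":1},
  {"delta_pos":[0,0,0],"yaw":-0.9,"fingers":1},
  {"delta_pos":[0,0,0],"yaw":-1,"fingers":1},
])

```text
clock: 2.85
eef_pos: [0.5441, 0.1699, 0.3062]
tool_rot: [0.53, 0.848, -0.0, -0.0]
ft_force: [-0.3, -0.2, 0.4]
grip_width: 0.0855
grasp_force: 0.0
```

Request:
jog_arm([
  {"delta_pos":[0,0,0],"yaw":-0.18,"fingers":1},
  {"delta_pos":[0,0,0],"yaw":-0.36,"fingers":1},
  {"delta_pos":[0,0,0],"yaw":-0.54,"fingers":1},
  {"delta_pos":[0,0,0],"yaw":-0.72,"fingers":1},
  {"delta_pos":[0,0,0],"yaw":-0.9,"fingers":1},
  {"delta_pos":[0,0,0],"yaw":-0.96,"fingers":1},
  {"delta_pos":[0,0,0],"yaw":-0.96,"fingers":1},
])

```text
clock: 3.55
eef_pos: [0.5442, 0.1699, 0.3062]
tool_rot: [0.183, 0.983, -0.0, -0.0]
ft_force: [0.6, -0.7, -0.0]
grip_width: 0.0854
grasp_force: 0.0
```

```bash
python3 g.py .015 .067 .199
```

```text
t 3.55 feeder 15.7 65.1 306.2 F [ 0.6 -0.7 -0. ] q [0.3  0.37 0.38 1.58 0.   0.67] w 0.08544022883003734 tilt -1.0
xang 2.773394133083584 yaw units to feeder 3.9966936484159734
delta units [0.002 0.006 0.357]
```

Request:
jog_arm([
  {"delta_pos":[0,0.005,0.1],"yaw":0,"fingers":1},
  {"delta_pos":[0,0.005,0.2],"yaw":0,"fingers":1},
  {"delta_pos":[0,0.005,0.28],"yaw":0,"fingers":1},
  {"delta_pos":[0,0.005,0.33],"yaw":0,"fingers":1},
  {"delta_pos":[0,0.005,0.355],"yaw":0,"fingers":1},
  {"delta_pos":[0,0.005,0.355],"yaw":0,"fingers":1},
])

```text
clock: 4.15
eef_pos: [0.5441, 0.1711, 0.1988]
tool_rot: [0.183, 0.983, -0.001, -0.001]
ft_force: [-0.6, -0.3, 0.1]
grip_width: 0.0852
grasp_force: 0.0
```

```bash
python3 g.py .015 .137 .205
python3 - <<'E'
from h import *
c=cam('scene')[0]; cv2.imwrite('pics/s2.png',cv2.resize(c['image'][120:300,235:405],None,fx=3.3,fy=3.3,interpolation=cv2.INTER_CUBIC)[:,:,::-1])
E
```

```text
t 4.15 feeder 15.2 66.2 198.8 F [-0.6 -0.3  0.1] q [ 0.3   0.4   0.14  1.32 -0.    0.67] w 0.0851583838018701 tilt -1.0
xang 2.7729498171790836 yaw units to feeder 3.996127927836009
delta units [ 0.001  0.236 -0.021]
```

View pics/s2.png

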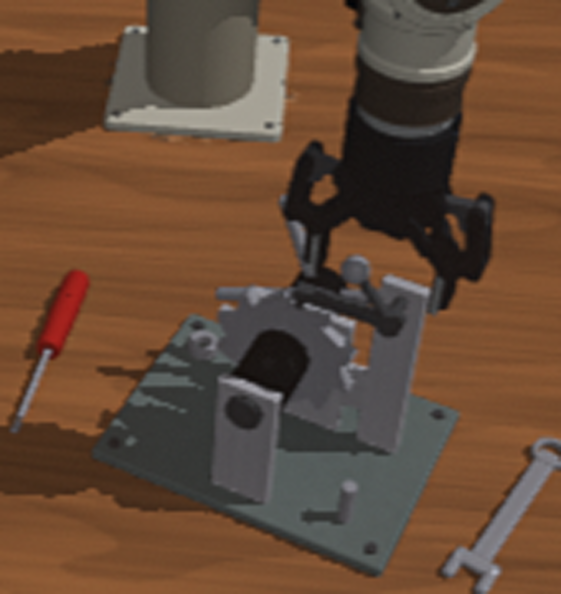

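The knob at (355,268) sits between the open fingers, with the −y finger just left of it. Pushing toward +y next.

Request:
jog_arm([
  {"delta_pos":[0,0.03,0],"yaw":0,"fingers":1},
  {"delta_pos":[0,0.06,-0.01],"yaw":0,"fingers":1},
  {"delta_pos":[0,0.085,-0.02],"yaw":0,"fingers":1},
  {"delta_pos":[0,0.11,-0.03],"yaw":0,"fingers":1},
  {"delta_pos":[0,0.13,-0.035],"yaw":0,"fingers":1},
  {"delta_pos":[0,0.15,-0.035],"yaw":0,"fingers":1},
  {"delta_pos":[0,0.17,-0.035],"yaw":0,"fingers":1},
  {"delta_pos":[0,0.19,-0.035],"yaw":0,"fingers":1},
  {"delta_pos":[0,0.21,-0.035],"yaw":0,"fingers":1},
  {"delta_pos":[0,0.23,-0.035],"yaw":0,"fingers":1},
  {"delta_pos":[0,0.245,-0.035],"yaw":0,"fingers":1},
  {"delta_pos":[0,0.245,-0.035],"yaw":0,"fingers":1},
])

```text
clock: 5.4
eef_pos: [0.5713, 0.2406, 0.2101]
tool_rot: [0.183, 0.983, 0.0, -0.0]
ft_force: [0.0, -0.0, 0.7]
grip_width: 0.0854
grasp_force: 0.0
```

```bash
cat > pk.py <<'E'
from h import *
f=np.load('F.npz');o,ex,ey=f['o'],f['ex'],f['ey']
import sys
c,R,t,w=cam('scene'); cv2.imwrite('pics/%s.png'%sys.argv[1],cv2.resize(c['image'][120:300,235:405],None,fx=3.3,fy=3.3,interpolation=cv2.INTER_CUBIC)[:,:,::-1])
fx=(w[...,:2]-o)@ex; fy=(w[...,:2]-o)@ey; z=w[...,2]
for a in (0,1.4):
    b=.7-a; K=(.015,.08-.05*np.sin(b),.182+.05*np.cos(b)); P=np.r_[o+K[0]*ex+K[1]*ey,K[2]]
    q=proj(c,P)[0]; u,v=q.round().astype(int); print('pawl',a,'px',(q-[235,120])*3.3,'depth there feeder',fx[v,u].round(3),fy[v,u].round(3),z[v,u].round(3))
k=(abs(fx+.055)<.012)&(z>.16)&(z<.225)&(abs(fy)<.07); 
print('spoke y,z',np.c_[fy[k],z[k]].round(3)[::4].tolist())
E
python3 pk.py s3; python3 g.py .015 .137 .30
```

```text
pawl 0 px [351.34287186 268.37057785] depth there feeder -0.223 -0.022 0.001
pawl 1.4 px [435.08095314 296.85919116] depth there feeder 0.021 0.114 0.226
spoke y,z [[-0.039, 0.205], [-0.037, 0.206], [-0.04, 0.199], [-0.03, 0.201], [-0.031, 0.202], [-0.031, 0.197], [-0.034, 0.192], [-0.036, 0.188], [-0.027, 0.188], [-0.025, 0.188], [-0.026, 0.188], [-0.026, 0.184], [-0.025, 0.183], [-0.028, 0.176], [-0.018, 0.177], [-0.018, 0.175], [-0.018, 0.17], [-0.019, 0.168], [-0.019, 0.163], [-0.018, 0.163]]
t 5.45 feeder 15.8 140.4 210.1 F [-0.  -0.5 -0.2] q [ 0.4   0.49  0.32  1.4  -0.    0.77] w 0.08545240017287489 tilt -1.0
xang 2.773953581397493 yaw units to feeder 3.997405960132478
delta units [ 0.003 -0.011 -0.3  ]
```

View pics/s3.png

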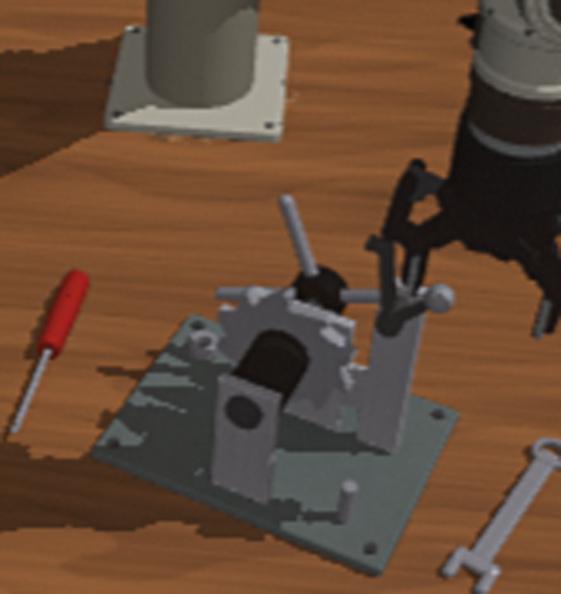

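Pawl is tipped up at its stop, knob at (438,298), and the wheel hasn't moved. Next is the spoke.

Request:
jog_arm([
  {"delta_pos":[0,0,-0.1],"yaw":0,"fingers":1},
  {"delta_pos":[0,0,-0.2],"yaw":0,"fingers":1},
  {"delta_pos":[0,0,-0.3],"yaw":0,"fingers":1},
  {"delta_pos":[0.06,-0.12,-0.3],"yaw":0,"fingers":1},
  {"delta_pos":[0.12,-0.24,-0.3],"yaw":0,"fingers":1},
  {"delta_pos":[0.18,-0.36,-0.3],"yaw":0,"fingers":1},
  {"delta_pos":[0.236,-0.48,-0.3],"yaw":0,"fingers":1},
  {"delta_pos":[0.236,-0.5,-0.3],"yaw":0,"fingers":1},
  {"delta_pos":[0.236,-0.5,-0.3],"yaw":0,"fingers":1},
])

```text
clock: 6.35
eef_pos: [0.4508, 0.1246, 0.3012]
tool_rot: [0.184, 0.983, 0.0, 0.001]
ft_force: [0.4, 0.4, 0.7]
grip_width: 0.0856
grasp_force: 0.0
```

```bash
python3 g.py -.055 -.012 .172
```

```text
t 6.35 feeder -55.3 -10.7 301.2 F [0.4 0.4 0.7] q [0.27 0.15 0.08 1.49 0.   0.64] w 0.08558576518164504 tilt -1.0
xang 2.7718009087837623 yaw units to feeder 3.9946650922338076
delta units [-0.    -0.005  0.431]
```

Request:
jog_arm([
  {"delta_pos":[0,-0.005,0.12],"yaw":0,"fingers":1},
  {"delta_pos":[0,-0.005,0.24],"yaw":0,"fingers":1},
  {"delta_pos":[0,-0.005,0.34],"yaw":0,"fingers":1},
  {"delta_pos":[0,-0.005,0.4],"yaw":0,"fingers":1},
  {"delta_pos":[0,-0.005,0.43],"yaw":0,"fingers":1},
  {"delta_pos":[0,-0.005,0.43],"yaw":0,"fingers":1},
])

```text
clock: 6.95
eef_pos: [0.4506, 0.1244, 0.1701]
tool_rot: [0.183, 0.983, -0.0, -0.001]
ft_force: [-0.0, 0.4, 0.3]
grip_width: 0.0855
grasp_force: 0.0
```

Request:
jog_arm([
  {"delta_pos":[0,0.03,0],"yaw":0,"fingers":1},
  {"delta_pos":[0,0.05,0],"yaw":0,"fingers":1},
  {"delta_pos":[0,0.07,0],"yaw":0,"fingers":1},
  {"delta_pos":[0,0.09,0],"yaw":0,"fingers":1},
  {"delta_pos":[0,0.11,0],"yaw":0,"fingers":1},
  {"delta_pos":[0,0.13,0],"yaw":0,"fingers":1},
  {"delta_pos":[0,0.15,0],"yaw":0,"fingers":1},
  {"delta_pos":[0,0.165,0],"yaw":0,"fingers":1},
  {"delta_pos":[0,0.18,0],"yaw":0,"fingers":1},
  {"delta_pos":[0,0.19,0],"yaw":0,"fingers":1},
  {"delta_pos":[0,0.195,0],"yaw":0,"fingers":1},
  {"delta_pos":[0,0.195,0],"yaw":0,"fingers":1},
])

```text
clock: 8.15
eef_pos: [0.4717, 0.1789, 0.1712]
tool_rot: [0.183, 0.983, 0.0, -0.0]
ft_force: [0.5, -1.2, 0.3]
grip_width: 0.0854
grasp_force: 0.4
```

```bash
python3 g.py -.055 .0475 .172; python3 pk.py s4
```

```text
t 8.15 feeder -55.2 47.5 171.2 F [ 0.5 -1.2  0.3] q [ 0.36  0.28 -0.1   1.19  0.    0.73] w 0.08542017950550496 tilt -1.0
xang 2.7737518810857096 yaw units to feeder 3.99714914731933
delta units [-0.001 -0.    -0.003]
pawl 0 px [351.34287186 268.37057785] depth there feeder -0.224 -0.022 -0.0
pawl 1.4 px [435.08095314 296.85919116] depth there feeder 0.02 0.114 0.225
spoke y,z [[-0.016, 0.224], [-0.008, 0.221], [0.005, 0.212], [0.001, 0.221], [-0.008, 0.211], [0.004, 0.209], [0.001, 0.215], [0.008, 0.21], [-0.007, 0.206], [0.005, 0.208], [0.016, 0.213], [-0.005, 0.203], [0.004, 0.196], [0.017, 0.208], [-0.0, 0.204], [0.008, 0.202], [0.019, 0.207], [0.003, 0.203], [0.012, 0.202], [-0.006, 0.193], [0.004, 0.197], [0.015, 0.2], [-0.002, 0.194], [0.01, 0.194], [-0.001, 0.191], [0.01, 0.19], [-0.001, 0.188], [0.01, 0.187], [0.005, 0.181], [0.015, 0.184], [0.014, 0.184], [0.012, 0.178], [0.006, 0.171], [0.003, 0.165], [0.015, 0.171], [0.013, 0.168], [0.011, 0.166]]
```

View pics/s4.png

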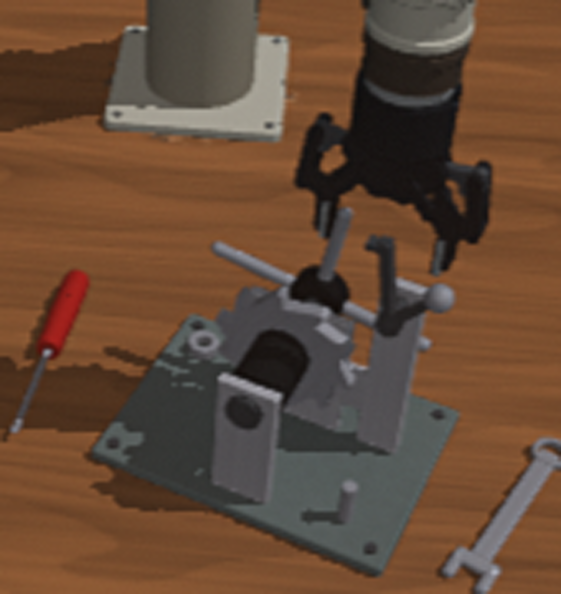

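Wheel is about 0.47 rad back: the spoke leans slightly to +y at (340,225), and the pawl is still up. I'll withdraw, shut the fingers and go to the +y side of the knob.

Request:
jog_arm([
  {"delta_pos":[0,-0.02,0],"yaw":0,"fingers":1},
  {"delta_pos":[0,-0.02,-0.12],"yaw":0,"fingers":1},
  {"delta_pos":[0,-0.02,-0.26],"yaw":0,"fingers":1},
  {"delta_pos":[0,-0.02,-0.4],"yaw":0,"fingers":1},
  {"delta_pos":[0,0.0,-0.46],"yaw":0,"fingers":0.9},
  {"delta_pos":[-0.06,0.12,-0.46],"yaw":0,"fingers":0.5},
  {"delta_pos":[-0.12,0.24,-0.46],"yaw":0,"fingers":0},
  {"delta_pos":[-0.18,0.34,-0.46],"yaw":0,"fingers":0},
  {"delta_pos":[-0.234,0.36,-0.46],"yaw":0,"fingers":0},
  {"delta_pos":[-0.234,0.36,-0.46],"yaw":0,"fingers":0},
  {"delta_pos":[-0.234,0.36,-0.46],"yaw":0,"fingers":0},
])

```text
clock: 9.3
eef_pos: [0.5757, 0.2537, 0.3086]
tool_rot: [0.183, 0.983, -0.0, -0.001]
ft_force: [0.4, 0.7, -0.2]
grip_width: -0.0003
grasp_force: 0.0
```

```bash
python3 g.py .015 .155 .21
```

```text
t 9.3 feeder 15.1 154.6 308.6 F [ 0.4  0.7 -0.2] q [0.41 0.51 0.6  1.66 0.   0.78] w -0.0003240735719103277 tilt -1.0
xang 2.772999444465787 yaw units to feeder 3.996191115259937
delta units [0.    0.002 0.329]
```

Request:
jog_arm([
  {"delta_pos":[0,0,0.12],"yaw":0,"fingers":0},
  {"delta_pos":[0,0,0.24],"yaw":0,"fingers":0},
  {"delta_pos":[0,0,0.31],"yaw":0,"fingers":0},
  {"delta_pos":[0,0,0.33],"yaw":0,"fingers":0},
  {"delta_pos":[0,0,0.33],"yaw":0,"fingers":0},
])

```text
clock: 9.8
eef_pos: [0.5749, 0.2535, 0.2104]
tool_rot: [0.183, 0.983, -0.0, -0.001]
ft_force: [0.4, -0.6, 1.3]
grip_width: 0.0002
grasp_force: 0.0
```

Request:
jog_arm([
  {"delta_pos":[0,-0.03,0],"yaw":0,"fingers":0},
  {"delta_pos":[0,-0.055,0],"yaw":0,"fingers":0},
  {"delta_pos":[0,-0.08,-0.01],"yaw":0,"fingers":0},
  {"delta_pos":[0,-0.1,-0.02],"yaw":0,"fingers":0},
  {"delta_pos":[0,-0.12,-0.02],"yaw":0,"fingers":0},
  {"delta_pos":[0,-0.14,-0.02],"yaw":0,"fingers":0},
  {"delta_pos":[0,-0.16,-0.02],"yaw":0,"fingers":0},
  {"delta_pos":[0,-0.18,-0.01],"yaw":0,"fingers":0},
  {"delta_pos":[0,-0.2,0],"yaw":0,"fingers":0},
  {"delta_pos":[0,-0.22,0],"yaw":0,"fingers":0},
  {"delta_pos":[0,-0.24,0],"yaw":0,"fingers":0},
  {"delta_pos":[0,-0.24,0],"yaw":0,"fingers":0},
])

```text
clock: 11.0
eef_pos: [0.5496, 0.1858, 0.2099]
tool_rot: [0.184, 0.983, -0.0, -0.001]
ft_force: [0.3, -0.5, -0.1]
grip_width: 0.0001
grasp_force: 0.0
```

```bash
python3 g.py .015 .155 .30; python3 pk.py s5
```

```text
t 11.0 feeder 15.1 81.9 209.9 F [ 0.3 -0.5 -0.1] q [ 0.33  0.41  0.19  1.35 -0.    0.7 ] w 0.00011727039850178111 tilt -1.0
xang 2.7723301204410924 yaw units to feeder 3.995338905443455
delta units [ 0.001  0.243 -0.301]
pawl 0 px [351.34287186 268.37057785] depth there feeder 0.021 0.048 0.226
pawl 1.4 px [435.08095314 296.85919116] depth there feeder -0.223 0.065 0.0
spoke y,z [[0.011, 0.208], [0.012, 0.202], [0.014, 0.199], [0.011, 0.192], [0.01, 0.191], [0.009, 0.19], [0.017, 0.185], [0.014, 0.186], [0.011, 0.181], [0.009, 0.176], [0.003, 0.169], [0.014, 0.173], [0.012, 0.171], [0.01, 0.167], [0.01, 0.162]]
```

View pics/s5.png

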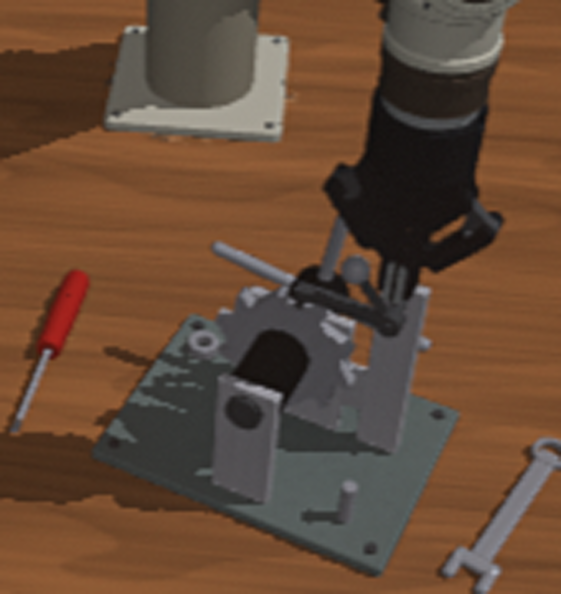

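Pawl is back down, with the knob at (355,269), its starting place. A gentle seating press, then withdraw.

Request:
jog_arm([
  {"delta_pos":[0,-0.01,0],"yaw":0,"fingers":0},
  {"delta_pos":[0,-0.018,0],"yaw":0,"fingers":0},
  {"delta_pos":[0,-0.022,0],"yaw":0,"fingers":0},
  {"delta_pos":[0,-0.022,0],"yaw":0,"fingers":0},
])

```text
clock: 11.45
eef_pos: [0.5477, 0.1807, 0.2103]
tool_rot: [0.183, 0.983, -0.0, 0.0]
ft_force: [-1.6, 0.4, 0.3]
grip_width: -0.0004
grasp_force: 0.0
```

Request:
jog_arm([
  {"delta_pos":[0,0.05,0],"yaw":0,"fingers":0},
  {"delta_pos":[0,0.1,0],"yaw":0,"fingers":0},
  {"delta_pos":[0,0.15,-0.1],"yaw":0,"fingers":0},
  {"delta_pos":[0,0.15,-0.25],"yaw":0,"fingers":0},
  {"delta_pos":[0,0.15,-0.4],"yaw":0,"fingers":0},
  {"delta_pos":[0,0.15,-0.4],"yaw":0,"fingers":0},
  {"delta_pos":[0,0.15,-0.4],"yaw":0,"fingers":0},
])

```text
clock: 12.15
eef_pos: [0.5649, 0.2242, 0.3318]
tool_rot: [0.183, 0.983, 0.001, 0.002]
ft_force: [-0.3, -0.5, -1.3]
grip_width: 0.0002
grasp_force: 0.0
```

```bash
python3 g.py; python3 pk.py s6
```

```text
t 12.15 feeder 15.6 123.1 331.8 F [-0.3 -0.5 -1.3] q [0.38 0.46 0.58 1.68 0.   0.74] w 0.00023007258619147812 tilt -1.0
xang 2.7744096184232703 yaw units to feeder 3.997986604507561
pawl 0 px [351.34287186 268.37057785] depth there feeder 0.022 0.048 0.227
pawl 1.4 px [435.08095314 296.85919116] depth there feeder -0.225 0.065 -0.001
spoke y,z [[0.007, 0.206], [0.01, 0.209], [0.019, 0.208], [0.018, 0.21], [0.014, 0.206], [0.012, 0.202], [0.009, 0.196], [0.018, 0.197], [0.016, 0.199], [0.013, 0.193], [0.012, 0.191], [0.005, 0.18], [0.015, 0.185], [0.013, 0.179], [0.012, 0.179], [0.006, 0.172], [0.003, 0.165], [0.014, 0.168], [0.013, 0.168], [0.012, 0.162]]
```

View pics/s6.png

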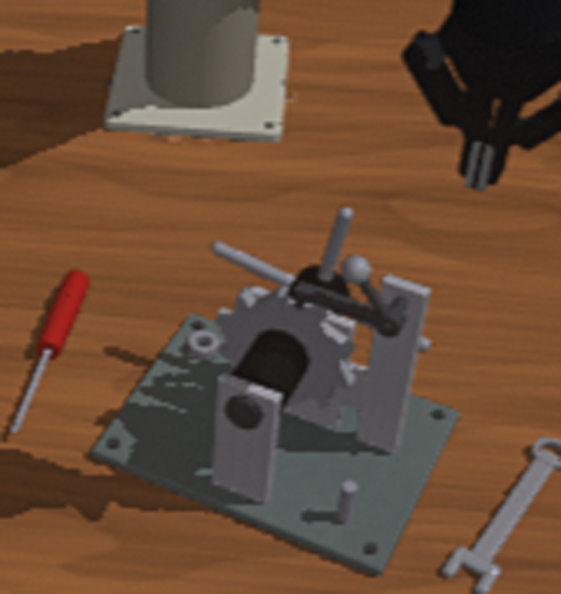

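The knob is at (356,268), its lowered position. The spoke leans to +y at (340,230), the arm is clear and the loose parts are in place.

```bash
python3 -c "
from workcell import bot; print(bot.job_done())"
```

```text
the job is handed in; nothing more can be done
None
```

The job is handed in: the pawl was tipped up, the wheel pushed back about 0.47 rad, and the pawl tipped down again to its lowered position, with the arm clear and no loose part disturbed in the last view; no verdict was returned.

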